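# Wind the bench indexer on by one nest

### The job

Two hand-cranked bench indexers stand on the packing bench. On the one with the orange crank knob, wind the crank clockwise (seen from above), several full turns, until the yellow nest of its round black plate has come round to the red pointer; then let go. Do not turn the crank of the indexer with the blue knob.

Things in the scene. Friction and masses are not known exactly. Their poses are not given: they have to be found in the camera images.
- orange_knob (a point): Centre of the orange crank knob to be gripped: an upright round handle, 25 mm diameter, 50 mm tall (top 23 mm above this point, foot 27 mm below, just over the steel crank arm), centre always 106 mm above the bench. It spins freely on its own upright pin, so a gripper holding it can go round the circle without changing its own heading.
- orange_axis (a point): On the upright crank axis of the orange-knob indexer, at the height of the knob's centre. The knob goes round it in a level circle of 42 mm radius, resists with about 2.5 N and stays where left. Crank hub ends 28 mm lower; gearbox 96 mm square, 60 mm high. The 150 mm black plate turns about an upright axis 160 mm away, on the side away from the robot; its tubes reach 82 mm above the bench.
- orange_plate (a joint): Turn (rad) of the orange-knob indexer's black plate, growing clockwise seen from above. At 1.0 the yellow nest is exactly at the red pointer (at the rim, on the side farthest from the crank). Starts at -0.13 to 0.48. Worm gear: 24 clockwise crank turns make one clockwise plate turn, so one division (45 degrees, eight nests) takes three crank turns. Stops at -0.6 and 2.2.
- blue_knob (a point): Centre of the blue crank knob of the second, otherwise identical indexer, beside the first at least 0.28 m away crank to crank; same sizes. It must not be turned.

How it is judged:
By the outcome, as a careful person would: the job done as asked, in the order asked, and still so for the second after the job is handed in, with the robot touching nothing.
It also fails if it takes over 64 s, if anything falls off the work surface, if the arm or the gripper's body presses on something with over 40 N, if the wrist force passes 120 N, or if a joint passes its speed limit or range.

### The arm

A 6-joint arm with a two-finger parallel gripper is mounted at the origin on the work surface. World frame = base frame: x ahead of the robot, y to its left, z up, the work surface at z = 0. Lengths are in m, angles in degrees, forces in N, time in s.
With the tool pointing down it reaches from about 0.4 to 0.825 m from the base axis. Payload 7 kg.
Tool frame: the origin (TCP) lies midway between the tips of the shut fingers; the grasp point (between the pads) lies 19 mm behind it; z points along the fingers, y is the direction in which the jaws open and shut (so a half turn about z gives the same grasp; the last joint's range is limited). The gripper opens to 88 mm and grips with 3 to 60 N. Pads are 19 mm wide; open, the fingers measure 130 mm over their backs; the gripper's body (78 mm by 193 mm) begins 47 mm behind the grasp point.
Start: joints at [89.616, 20.546, 0.682, 0, -70.136, -16.507], TCP at [0.196, 0.646, 0.227] pointing down, gripper open.
Joint ranges: [-176.03, 176.03], [-82.01, 121.73], [-58.28, 71.71], [-173.87, 95.51], [-174.79, -0.11], [-173.66, 173.66]. Speed limits (degrees/s): [136.94, 136.94, 172.46, 180, 180, 180].

### API

Orientations are given as [roll, pitch, yaw] about the fixed x, y, z axes, in that order (R = Rz(yaw) Ry(pitch) Rx(roll)).
In Python, from plant import sensors, cams, job gives the robot as it stands.
- The arm moves only by the tool move_arm, never from a script. Its argument "commands" is a list of rows, each a list of 7 numbers: the finger opening in cm, from 0 to 8.76, then the shift along the tool's x, y, z in cm, then the turn, a rotation vector about the tool's x, y, z in rad. In form: [[hand, x, y, z, wx, wy, wz], ...]. A call has exactly 8 rows; each row is the pose to reach, as a shift and turn from the pose commanded when the call began, along the tool's axes at that moment; what a row does not reach only later rows make up. A row lasts 1/8 s, in which the tool goes at most 62.5 mm and 10.7 degrees, less where a joint would pass 70% of its speed; a pose out of reach is approached as far as the arm can. A call with a gripper value outside its range is refused whole. The fingers move at their own pace and stop on an object; the grip force is fixed at half the most. Time passes only in rows, so rows that repeat a pose let the fingers close, or fill a call up. It gives the time, the measured TCP pose, the force and the opening at its end, in the units of the state.
- sensors.get_obs(): the state, without advancing time (a new reading comes with each control period).
- cams.snapshot(name): name is "scene" or "top" or "wrist"; returns a dict with "frame" (400x640x3 uint8, red, green, blue), "camera_matrix" (3x3 intrinsics, pixels), "R" (3x3) and "t" (3): a world point X has camera coordinates R X + t. Camera axes: x right, y down, z forward; pixel columns grow to the right and rows downward; lengths in m; the calibration is good to about 2 mm. A picture is of the moment at which its call begins. There is no depth.
- job.close_job(): hands the job in, once; it reports no verdict.
The state is a dict: "clock": time; "joint_pos": joint angles; "qvel": joint speeds; "tau": joint torques, N m; "tool_pos": TCP position; "orientation": TCP orientation; "force": force on the tool from outside, world axes, zero at the start; "moment": the same for the moment, N m; "opening": finger opening in m.
Only numpy, scipy, OpenCV 4.12 (cv2) and the standard library are available. Lean on these libraries where they do the work, as an engineer would, in place of code of your own. Each camera call takes 0.05 s, during which the arm holds its last target.

## Working session

There is one attempt and no reset: what is moved stays moved. The work goes in short steps, Python scripts to look and compute and a tool call to move; the robot and the scene stay as the last step left them, time stands still between calls to the robot, and variables do not carry over. Pictures are saved under pics/ and viewed, and the job is handed in when it is done.

Besides the shell and the picture viewer there is one more tool, called after "Request:" by a JSON object that holds its "method" and its "body", one argument or row to a line. move_arm: Moves the arm, as the interface text tells. Its arguments: {"type":"object","properties":{"commands":{"type":"array"}},"required":["commands"]}

```bash
mkdir -p pics; ls; python3 - <<'E'
from plant import sensors, cams, job
import cv2
print(sensors.get_obs())
for n in ["scene","top","wrist"]:
    s=cams.snapshot(n); cv2.imwrite(f"pics/{n}0.png",s["frame"][:,:,::-1]); print(n,s["camera_matrix"].tolist(),s["R"].round(4).tolist(),s["t"].round(4).tolist())
E
```

```text
pics
{'clock': 0.0, 'joint_pos': array([ 8.96184081e+01,  2.05902516e+01,  6.34640845e-01, -1.86376169e-02,
       -7.01341530e+01, -1.65077554e+01]), 'qvel': array([ 0.02633893, -0.07697487, -0.02110753, -0.05380585, -0.06845265,
       -0.06208353]), 'tau': array([-5.86117621e-04, -5.82714844e+01,  2.93061876e+01,  6.99756280e+00,
        7.03525831e-03, -1.66162267e-04]), 'tool_pos': array([0.19598725, 0.64543182, 0.22564728]), 'orientation': array([ 1.79908957e+02, -8.70974501e-03, -1.68956875e+01]), 'force': array([-0.85632757, -0.14925045, -0.00859951]), 'moment': array([-0.04965352, -0.01774262,  0.01654369]), 'opening': 0.08769282309565832}
scene [[478.45024286682565, 0.0, 320.4204349991492], [0.0, 478.45024286682565, 205.43819818202024], [0.0, 0.0, 1.0]] [[0.0545, 0.9985, -0.0069], [0.6857, -0.0425, -0.7266], [-0.7258, 0.0349, -0.687]] [-0.0352, -0.3194, 1.4415]
top [[407.2578994697433, 0.0, 316.5410347764035], [0.0, 407.2578994697433, 196.18052521151546], [0.0, 0.0, 1.0]] [[0.0002, -0.9999, -0.0109], [-0.9914, 0.0012, -0.1307], [0.1307, 0.0108, -0.9914]] [0.0126, 0.6387, 0.8731]
wrist [[349.02245744303457, 0.0, 320.9769845266238], [0.0, 349.02245744303457, 200.09419212711344], [0.0, 0.0, 1.0]] [[-0.2916, -0.9565, 0.0015], [-0.9238, 0.282, 0.2588], [-0.248, 0.0741, -0.9659]] [0.6746, -0.0332, 0.3899]
```

View pics/scene0.png

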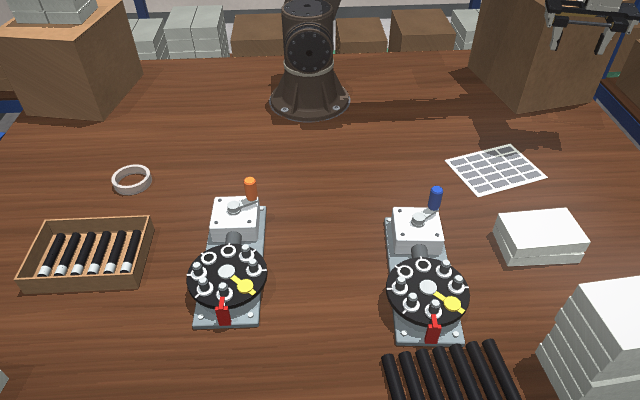

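View pics/top0.png

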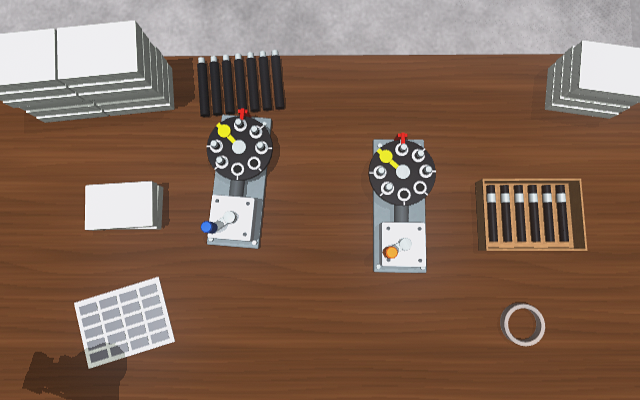

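View pics/wrist0.png

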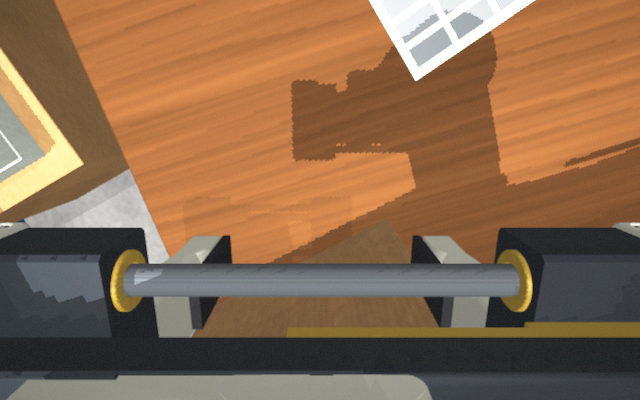

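```bash
cat > h.py <<'E'
from plant import sensors, cams, job
import cv2, numpy as np
def ray(s,u,v):
    K=np.array(s["camera_matrix"]);R=np.array(s["R"]);t=np.array(s["t"])
    return -R.T@t, R.T@np.linalg.inv(K)@np.array([u,v,1.])
def onz(s,u,v,z):
    c,d=ray(s,u,v); return c+d*(z-c[2])/d[2]
def tri(s1,p1,s2,p2):
    P=[np.array(s["camera_matrix"])@np.c_[s["R"],s["t"]] for s in(s1,s2)]
    X=cv2.triangulatePoints(P[0],P[1],np.array(p1,float).reshape(2,1),np.array(p2,float).reshape(2,1)); return (X[:3]/X[3]).ravel()
def proj(s,X):
    p=np.array(s["camera_matrix"])@(np.array(s["R"])@np.array(X)+s["t"]); return p[:2]/p[2]
def blobs(f,lo,hi,mn=15):
    h=cv2.cvtColor(f,cv2.COLOR_RGB2HSV); m=cv2.inRange(h,np.array(lo),np.array(hi))
    n,l,st,c=cv2.connectedComponentsWithStats(m); return [(c[i].round(2).tolist(),st[i].tolist()) for i in range(1,n) if st[i][4]>=mn],m
E
python3 - <<'E'
from h import *
for n,(x,y,w,hh) in {"top":(360,120,80,160),"scene":(180,170,100,160)}.items():
    s=cams.snapshot(n);f=s["frame"]
    cv2.imwrite(f"pics/{n}_c.png",cv2.resize(f[y:y+hh,x:x+w,::-1],None,fx=3.7,fy=3.7,interpolation=cv2.INTER_CUBIC))
    print(n,"or",blobs(f,(8,200,150),(16,255,255))[0]); print("ye",blobs(f,(25,150,130),(33,255,255))[0]); print("red",blobs(f,(0,170,90),(5,255,255))[0])
    print("bl",blobs(f,(105,150,80),(125,255,255))[0])
E
```

```text
top or [([387.74, 252.53], [386, 247, 6, 11, 19])]
ye [([224.53, 131.41], [216, 122, 19, 21, 184]), ([386.68, 157.24], [377, 149, 21, 20, 196])]
red [([242.13, 112.44], [238, 108, 10, 12, 70]), ([401.9, 136.86], [395, 133, 13, 11, 70])]
bl [([206.22, 226.48], [201, 221, 11, 12, 104])]
scene or []
ye []
red [([222.37, 313.05], [215, 297, 16, 29, 275]), ([432.8, 330.88], [425, 314, 16, 30, 282])]
bl [([638.41, 6.24], [637, 2, 3, 9, 17]), ([19.27, 106.33], [17, 103, 5, 8, 15]), ([1.31, 134.19], [0, 132, 5, 6, 16]), ([436.72, 189.67], [431, 186, 12, 8, 76])]
```

View pics/top_c.png

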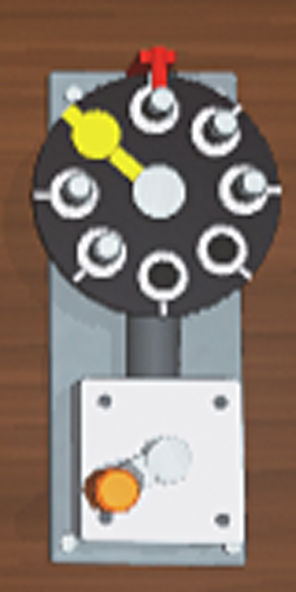

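View pics/scene_c.png

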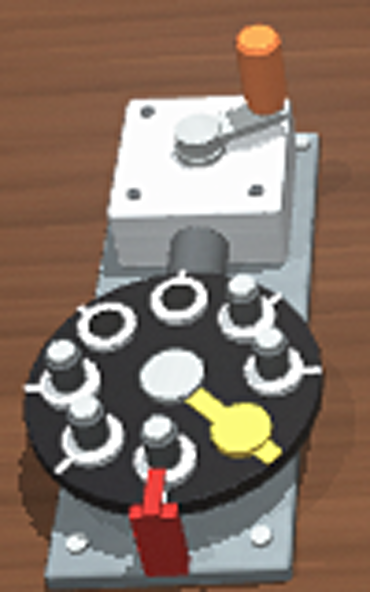

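```bash
python3 - <<'E'
from h import *
for n,pts in {"top":[(390,252),(386,157)],"scene":[(250,188),(250,182),(245,286)]}.items():
    f=cams.snapshot(n)["frame"];h=cv2.cvtColor(f,cv2.COLOR_RGB2HSV)
    for u,v in pts: print(n,h[v,u],f[v,u])
    for u in range(382,402): 
        if n=="top": print(u,h[252,u],end=' ')
E
```

```text
top [ 19 183 237] [237 175  67]
top [ 30 204 236] [236 235  47]
382 [ 11  55 130] 383 [ 10 170 114] 384 [ 10 164 115] 385 [ 10 174 133] 386 [ 11 203 216] 387 [ 19 189 240] 388 [ 20 181 238] 389 [ 19 184 237] 390 [ 19 183 237] 391 [ 19 186 236] 392 [ 19 185 237] 393 [ 19 184 237] 394 [ 19 186 237] 395 [ 19 189 238] 396 [ 19 193 242] 397 [ 12 164 157] 398 [112  14 202] 399 [120   3 243] 400 [135   2 239] 401 [120   2 239] scene [ 10 164 152] [152  87  54]
scene [ 18 155 252] [252 193  99]
scene [ 30 131 252] [252 251 123]
```

```bash
cat >> h.py <<'E'
def meas(pr=True):
    T=cams.snapshot("top");S=cams.snapshot("scene");o={}
    def pick(s,lo,hi,box,mn=12):
        b=[q for q in blobs(s["frame"],lo,hi,mn)[0] if box[0]<=q[0][0]<=box[2] and box[1]<=q[0][1]<=box[3]]
        b.sort(key=lambda q:-q[1][4]); return b[0] if b else None
    o["kt"]=pick(T,(16,140,190),(23,255,255),(360,225,440,290)); o["ks"]=pick(S,(15,110,225),(23,255,255),(200,160,275,230))
    o["yt"]=pick(T,(25,150,130),(33,255,255),(360,125,440,215)); o["ys"]=pick(S,(26,90,130),(33,255,255),(180,230,275,330))
    return T,S,o
E
python3 - <<'E'
from h import *
T,S,o=meas()
for k,v in o.items(): print(k,v)
print("knob top on z=.129:",onz(T,*o["kt"][0],.129),onz(S,*o["ks"][0],.129), tri(T,o["kt"][0],S,o["ks"][0]))
hubT=(360+168/3.7,120+459/3.7); hubS=(180+198/3.7,170+132/3.7)
print("hub",onz(T,*hubT,.078),onz(S,*hubS,.078),tri(T,hubT,S,hubS))
pcT=(360+158.5/3.7,120+191/3.7); pcS=(180+172/3.7,170+374/3.7)
print("platecap",tri(T,pcT,S,pcS))
ynT=(360+96/3.7,120+134/3.7); ynS=(180+241/3.7,170+428/3.7)
print("nest",tri(T,ynT,S,ynS))
for z in(.04,.05,.06): print(z,onz(T,*pcT,z),onz(T,*ynT,z),onz(S,*pcS,z),onz(S,*ynS,z))
print("pointer",tri(T,(360+158/3.7,120+50/3.7),S,(180+156/3.7,170+475/3.7)))
# base corners z~.01
for p in [(50,72),(237,75),(245,562),(52,560)]: print(onz(T,360+p[0]/3.7,120+p[1]/3.7,.008))
for p in [(80,379),(243,379),(243,545),(80,538)]: print("box",onz(T,360+p[0]/3.7,120+p[1]/3.7,.06))
E
```

```text
kt ([391.55, 252.27], [387, 248, 10, 10, 77])
ks ([249.14, 179.59], [245, 177, 9, 6, 44])
yt ([386.68, 157.24], [377, 149, 21, 20, 196])
ys ([243.55, 284.61], [230, 275, 26, 20, 251])
knob top on z=.129: [ 0.51439609 -0.13804179  0.129     ] [ 0.51743668 -0.13718775  0.129     ] [ 0.51436962 -0.13798122  0.12648409]
hub [ 0.5313642  -0.17650347  0.078     ] [ 0.53846258 -0.17386559  0.078     ] [ 0.53140257 -0.17632222  0.0716268 ]
platecap [ 0.69192396 -0.17898011  0.05484044]
nest [ 0.72730239 -0.14226591  0.05396173]
0.04 [ 0.69483008 -0.18311195  0.04      ] [ 0.73056929 -0.14571282  0.04      ] [ 0.67993508 -0.18132417  0.04      ] [ 0.71672852 -0.14364509  0.04      ]
0.05 [ 0.69289753 -0.18107126  0.05      ] [ 0.72824366 -0.14408347  0.05      ] [ 0.68811606 -0.17919813  0.05      ] [ 0.72439702 -0.14204387  0.05      ]
0.06 [ 0.69096498 -0.17903057  0.06      ] [ 0.72591803 -0.14245411  0.06      ] [ 0.69629704 -0.1770721   0.06      ] [ 0.73206552 -0.14044265  0.06      ]
pointer [ 0.7719842  -0.17582682  0.08004208]
[ 0.77867914 -0.12239707  0.008     ]
[ 0.77637093 -0.24182181  0.008     ]
[ 0.46961333 -0.23621708  0.008     ]
[ 0.47073303 -0.11805895  0.008     ]
box [ 0.57843457 -0.12979199  0.06      ]
box [ 0.57838284 -0.22556011  0.06      ]
box [ 0.48205853 -0.22221417  0.06      ]
box [ 0.48600951 -0.12788213  0.06      ]
```

Request:
{"method": "move_arm", "body": {
  "commands": [
    [8.7, 3.0, 2.2, 0, 0, 0, -0.03],
    [8.7, 7.5, 5.4, 0, 0, 0, -0.07],
    [8.7, 12, 8.7, 0, 0, 0, -0.12],
    [8.7, 16.5, 12, 0, 0, 0, -0.16],
    [8.7, 21, 15.3, 0, 0, 0, -0.21],
    [8.7, 25.5, 18.5, 0, 0, 0, -0.25],
    [8.7, 28.5, 20.7, 0, 0, 0, -0.28],
    [8.7, 30, 21.8, 0, 0, 0, -0.295]
  ]
}}

```text
clock: 1.45
tool_pos: [0.4208, 0.3484, 0.2269]
orientation: [-180.0, -0.0, -0.0]
force: [0.3, 0.3, -0.3]
opening: 0.0869
```

Request:
{"method": "move_arm", "body": {
  "commands": [
    [8.7, 0.8, 4, 0, 0, 0, 0],
    [8.7, 1.9, 9.5, 0, 0, 0, 0],
    [8.7, 3, 15, 0, 0, 0, 0],
    [8.7, 4.2, 21, 0, 0, 0, 0],
    [8.7, 5.4, 27, 0, 0, 0, 0],
    [8.7, 6.5, 33, 0, 0, 0, 0],
    [8.7, 7.5, 38, 0, 0, 0, 0],
    [8.7, 8.2, 42, 0, 0, 0, 0]
  ]
}}

```text
clock: 2.45
tool_pos: [0.5021, -0.0719, 0.2269]
orientation: [-180.0, -0.0, -0.0]
force: [0.7, 0.2, -0.8]
opening: 0.0868
```

Request:
{"method": "move_arm", "body": {
  "commands": [
    [8.7, 0.6, 3.3, 0, 0, 0, 0],
    [8.7, 1.2, 6.4, 0, 0, 0, 0],
    [8.7, 1.25, 6.6, 1, 0, 0, 0],
    [8.7, 1.25, 6.6, 4, 0, 0, 0],
    [8.7, 1.25, 6.6, 7, 0, 0, 0],
    [8.7, 1.25, 6.6, 7, 0, 0, 0],
    [8.7, 1.25, 6.6, 7, 0, 0, 0],
    [8.7, 1.25, 6.6, 7, 0, 0, 0]
  ]
}}

```text
clock: 3.45
tool_pos: [0.5153, -0.1357, 0.1579]
orientation: [180.0, -0.1, 0.0]
force: [0.1, -0.0, -0.6]
opening: 0.0871
```

```bash
python3 - <<'E'
from h import *
print(sensors.get_obs()["tool_pos"],sensors.get_obs()["joint_pos"])
for n in ["wrist","scene"]:
    s=cams.snapshot(n); cv2.imwrite(f"pics/{n}1.png",s["frame"][:,:,::-1])
E
```

```text
[ 0.51532171 -0.13568038  0.15794068] [ 6.35700645e+00  1.04177274e+01 -2.28864462e+01  1.89236449e-02
 -5.65669634e+01  8.36730825e+01]
```

View pics/wrist1.png

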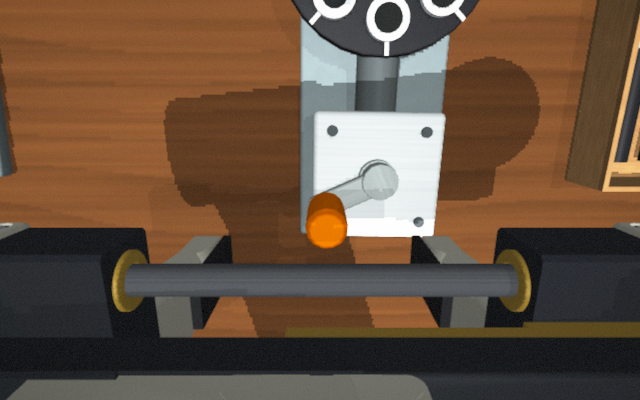

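View pics/scene1.png

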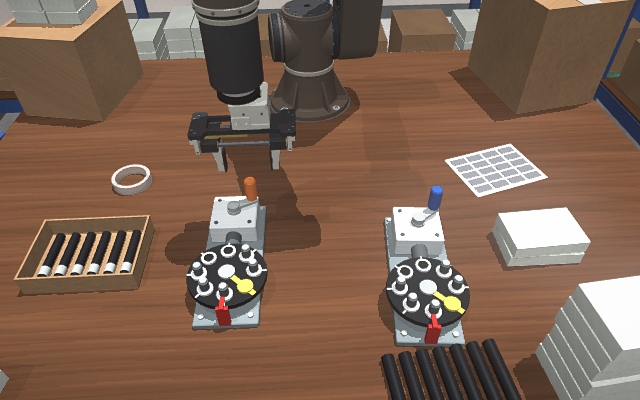

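```bash
python3 - <<'E'
from h import *
S=cams.snapshot("scene");W=cams.snapshot("wrist")
print(proj(S,[.5153,-.1357,.158]),proj(S,[.5147,-.138,.129]),proj(W,[.5153,-.1357,.158]))
b=blobs(W["frame"],(8,200,200),(16,255,255))[0];print(b)
print(onz(W,327,229,.129))
# hub from wrist
print(onz(W,381,182,.078)); print(onz(W,388,18,.054))
E
```

```text
[248.3576127  167.76174157] [248.81176263 178.73756381] [321.39108871 253.36235139]
[([326.2, 229.64], [309, 213, 38, 34, 884])]
[ 0.51752733 -0.13890663  0.129     ]
[ 0.53390401 -0.17726296  0.078     ]
[ 0.64297854 -0.18125993  0.054     ]
```

Request:
{"method": "move_arm", "body": {
  "commands": [
    [8.7, 0.1, 0.1, 1.5, 0, 0, 0],
    [8.7, 0.1, 0.1, 3.5, 0, 0, 0],
    [8.7, 0.1, 0.1, 5.5, 0, 0, 0],
    [8.7, 0.1, 0.1, 6.7, 0, 0, 0],
    [8.7, 0.1, 0.1, 6.7, 0, 0, 0],
    [8.7, 0.1, 0.1, 6.7, 0, 0, 0],
    [8.7, 0.1, 0.1, 6.7, 0, 0, 0],
    [8.7, 0.1, 0.1, 6.7, 0, 0, 0]
  ]
}}

```text
clock: 4.65
tool_pos: [0.5158, -0.1369, 0.0901]
orientation: [-180.0, -0.1, 0.0]
force: [-0.1, 0.1, 0.4]
opening: 0.0867
```

```bash
python3 - <<'E'
from h import *
print(sensors.get_obs()["tool_pos"])
for n in ["wrist"]:
    s=cams.snapshot(n); cv2.imwrite(f"pics/{n}2.png",s["frame"][:,:,::-1])
E
```

```text
[ 0.51575504 -0.13687347  0.09010978]
```

View pics/wrist2.png

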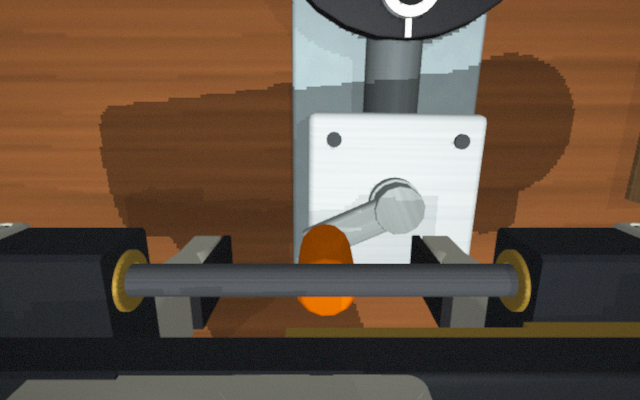

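Request:
{"method": "move_arm", "body": {
  "commands": [
    [6, 0, 0.1, 0, 0, 0, 0],
    [4, 0, 0.1, 0, 0, 0, 0],
    [2, 0, 0.1, 0, 0, 0, 0],
    [1, 0, 0.1, 0, 0, 0, 0],
    [1, 0, 0.1, 0, 0, 0, 0],
    [1, 0, 0.1, 0, 0, 0, 0],
    [1, 0, 0.1, 0, 0, 0, 0],
    [1, 0, 0.1, 0, 0, 0, 0]
  ]
}}

```text
clock: 5.7
tool_pos: [0.5156, -0.1383, 0.0896]
orientation: [180.0, -0.0, 0.0]
force: [1.6, -3.8, -2.3]
opening: 0.0242
```

```bash
python3 - <<'E'
from h import *
o=sensors.get_obs();print(o["tool_pos"],o["force"],o["opening"])
p=o["tool_pos"][:2]; print(p-[.5325,-.1765],np.hypot(*(p-[.5325,-.1765])))
E
```

```text
[ 0.5156122  -0.13830012  0.08962278] [ 1.55528229 -3.83310781 -2.31748513] 0.02415451985097654
[-0.0168878   0.03819988] 0.041766361272930146
```

Request:
{"method": "move_arm", "body": {
  "commands": [
    [1, 1.6, -0.36, 0, 0, 0, 0],
    [1, 3.21, -0.08, 0, 0, 0, 0],
    [1, 4.6, 0.8, 0, 0, 0, 0],
    [1, 5.54, 2.14, 0, 0, 0, 0],
    [1, 5.9, 3.74, 0, 0, 0, 0],
    [1, 5.62, 5.35, 0, 0, 0, 0],
    [1, 4.74, 6.74, 0, 0, 0, 0],
    [1, 3.4, 7.68, 0, 0, 0, 0]
  ]
}}

```text
clock: 6.7
tool_pos: [0.5508, -0.2149, 0.0896]
orientation: [-180.0, -0.1, 0.0]
force: [0.7, 6.1, 3.7]
opening: 0.0243
```

```bash
python3 - <<'E'
from h import *
o=sensors.get_obs();print(o["tool_pos"],o["force"],o["opening"],o["orientation"])
T,S,m=meas()
print(m["yt"],m["ys"])
for n,s in (("top",T),("scene",S)): cv2.imwrite(f"pics/{n}3.png",s["frame"][:,:,::-1])
o=sensors.get_obs();print(o["tool_pos"],o["force"])
E
```

```text
[ 0.5508243  -0.21485773  0.08958903] [0.66169115 6.13618289 3.65196499] 0.024343832625778654 [-1.79969239e+02 -1.39298374e-01  7.37072076e-03]
([388.67, 155.35], [380, 146, 19, 22, 195]) ([240.73, 286.42], [229, 276, 24, 22, 257])
[ 0.54883694 -0.21553578  0.08966245] [-2.0706606  -2.48834466  0.81673618]
```

View pics/top3.png

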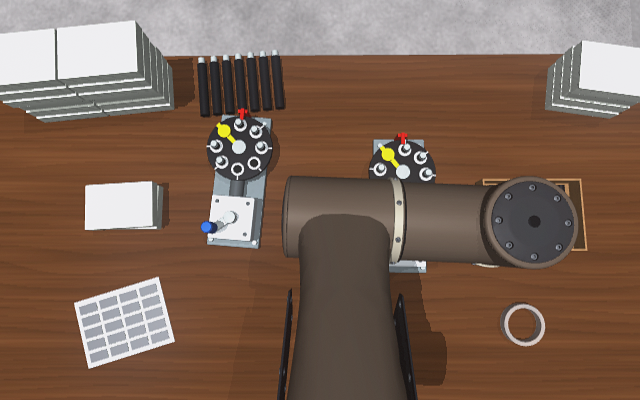

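View pics/scene3.png

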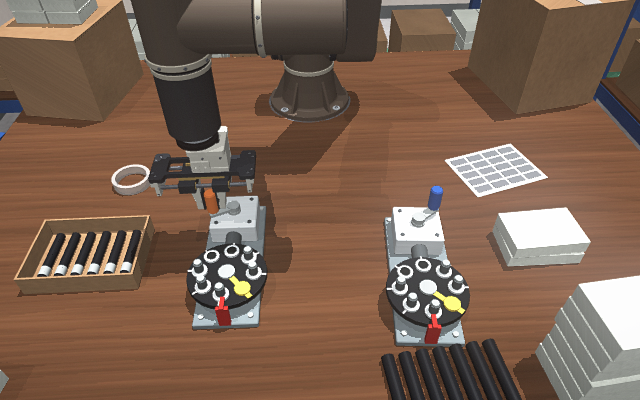

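Request:
{"method": "move_arm", "body": {
  "commands": [
    [1, -1.6, 0.36, 0, 0, 0, 0],
    [1, -3.21, 0.08, 0, 0, 0, 0],
    [1, -4.6, -0.8, 0, 0, 0, 0],
    [1, -5.54, -2.14, 0, 0, 0, 0],
    [1, -5.9, -3.74, 0, 0, 0, 0],
    [1, -5.62, -5.35, 0, 0, 0, 0],
    [1, -4.74, -6.74, 0, 0, 0, 0],
    [1, -3.4, -7.68, 0, 0, 0, 0]
  ]
}}

```text
clock: 7.8
tool_pos: [0.5167, -0.1374, 0.0896]
orientation: [179.9, -0.0, 0.1]
force: [5.2, -21.0, -7.9]
opening: 0.0243
```

Request:
{"method": "move_arm", "body": {
  "commands": [
    [1, 1.6, -0.36, 0, 0, 0, 0],
    [1, 3.21, -0.08, 0, 0, 0, 0],
    [1, 4.6, 0.8, 0, 0, 0, 0],
    [1, 5.54, 2.14, 0, 0, 0, 0],
    [1, 5.9, 3.74, 0, 0, 0, 0],
    [1, 5.62, 5.35, 0, 0, 0, 0],
    [1, 4.74, 6.74, 0, 0, 0, 0],
    [1, 3.4, 7.68, 0, 0, 0, 0]
  ]
}}

```text
clock: 8.8
tool_pos: [0.5512, -0.2145, 0.0897]
orientation: [180.0, -0.2, 0.1]
force: [3.1, 2.6, 1.2]
opening: 0.0236
```

Request:
{"method": "move_arm", "body": {
  "commands": [
    [1, -1.6, 0.36, 0, 0, 0, 0],
    [1, -3.21, 0.08, 0, 0, 0, 0],
    [1, -4.6, -0.8, 0, 0, 0, 0],
    [1, -5.54, -2.14, 0, 0, 0, 0],
    [1, -5.9, -3.74, 0, 0, 0, 0],
    [1, -5.62, -5.35, 0, 0, 0, 0],
    [1, -4.74, -6.74, 0, 0, 0, 0],
    [1, -3.4, -7.68, 0, 0, 0, 0]
  ]
}}

```text
clock: 9.8
tool_pos: [0.5162, -0.1375, 0.0896]
orientation: [179.9, 0.0, 0.1]
force: [6.1, -22.6, -8.0]
opening: 0.0241
```

Request:
{"method": "move_arm", "body": {
  "commands": [
    [1, 1.6, -0.36, 0, 0, 0, 0],
    [1, 3.21, -0.08, 0, 0, 0, 0],
    [1, 4.6, 0.8, 0, 0, 0, 0],
    [1, 5.54, 2.14, 0, 0, 0, 0],
    [1, 5.9, 3.74, 0, 0, 0, 0],
    [1, 5.62, 5.35, 0, 0, 0, 0],
    [1, 4.74, 6.74, 0, 0, 0, 0],
    [1, 3.4, 7.68, 0, 0, 0, 0]
  ]
}}

```text
clock: 10.8
tool_pos: [0.5507, -0.2148, 0.0897]
orientation: [180.0, -0.1, 0.1]
force: [3.2, 2.5, -0.0]
opening: 0.0245
```

```bash
python3 - <<'E'
from h import *
o=sensors.get_obs();print(o["tool_pos"],o["force"],o["opening"],o["orientation"])
T,S,m=meas()
print(m["yt"],m["ys"])
for n,s,(x,y,w,hh) in (("top",T,(360,120,80,80)),("scene",S,(180,230,100,100))): cv2.imwrite(f"pics/{n}4.png",cv2.resize(s["frame"][y:y+hh,x:x+w,::-1],None,fx=6,fy=6,interpolation=cv2.INTER_CUBIC))
o=sensors.get_obs();print(o["tool_pos"],o["force"],o["clock"])
E
```

```text
[ 0.55068489 -0.21479285  0.08965256] [ 3.17302885  2.4961001  -0.04111975] 0.024517859558820507 [ 1.79975397e+02 -1.30927914e-01  5.37147880e-02]
([398.38, 150.81], [392, 140, 13, 25, 191]) ([228.03, 291.6], [220, 278, 17, 28, 253])
[ 0.54845828 -0.21556354  0.0896733 ] [ 0.13121307 -7.0309125   0.53121418] 10.9
```

View pics/top4.png

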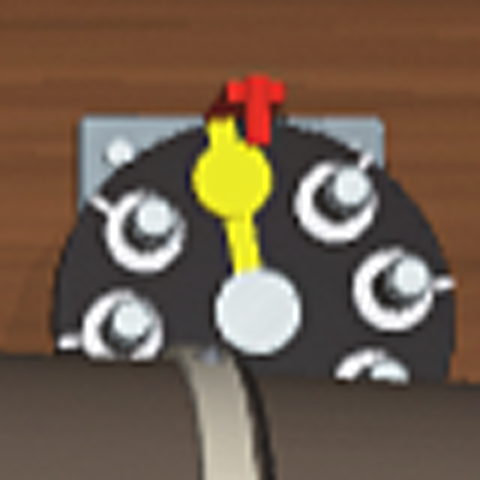

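View pics/scene4.png

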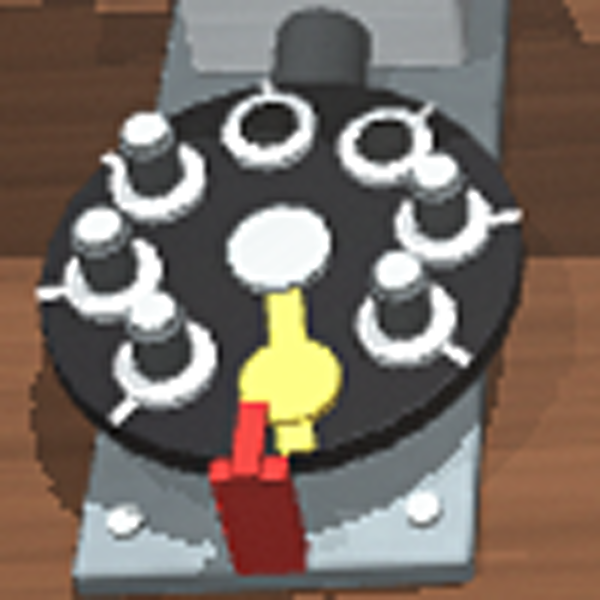

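```bash
cat >> h.py <<'E'
def yang(s,box,z=.054,c=None):
    f=s["frame"]; h=cv2.cvtColor(f,cv2.COLOR_RGB2HSV); m=cv2.inRange(h,np.array((26,90,130)),np.array((33,255,255)))
    v,u=np.nonzero(m); k=(u>=box[0])&(u<=box[2])&(v>=box[1])&(v<=box[3]); 
    P=np.array([onz(s,a,b,z)[:2] for a,b in zip(u[k],v[k])]); mu=P.mean(0); w,V=np.linalg.eigh(np.cov((P-mu).T)); d=V[:,1]; d=d*np.sign(d[0])
    return mu, np.degrees(np.arctan2(d[1],d[0])), len(P)
TB=(360,125,440,215); SB=(180,230,275,330)
E
python3 - <<'E'
from h import *
T,S,m=meas()
T0=dict(T,frame=cv2.imread("pics/top0.png")[:,:,::-1].copy());S0=dict(S,frame=cv2.imread("pics/scene0.png")[:,:,::-1].copy())
T3=dict(T,frame=cv2.imread("pics/top3.png")[:,:,::-1].copy());S3=dict(S,frame=cv2.imread("pics/scene3.png")[:,:,::-1].copy())
for n,b,l in (("top",TB,(T0,T3,T)),("scene",SB,(S0,S3,S))):
    for s in l:
        mu,a,N=yang(s,b); print(n,mu,"pca",round(a,1),N)
    # cap centre: low-sat bright blob
    f=l[0]["frame"];bb=[q for q in blobs(f,(0,0,190),(179,40,255),20)[0] if b[0]<q[0][0]<b[2] and b[1]<q[0][1]<b[3]]; print(bb)
E
```

```text
top [ 0.72506575 -0.14500338] pca 45.8 201
top [ 0.72924654 -0.14954842] pca 37.1 197
top [ 0.73920596 -0.17163677] pca 7.9 190
[([401.18, 149.23], [395, 143, 13, 13, 82]), ([417.8, 154.8], [412, 149, 13, 13, 85]), ([402.46, 171.48], [396, 165, 14, 14, 149]), ([423.85, 172.21], [420, 165, 12, 13, 52]), ([378.83, 172.25], [370, 166, 16, 13, 87]), ([428.19, 168.81], [426, 166, 6, 6, 26]), ([419.96, 187.72], [414, 181, 14, 14, 72]), ([386.52, 188.18], [380, 182, 14, 14, 92]), ([403.26, 194.12], [398, 188, 13, 13, 66])]
scene [ 0.72476768 -0.14450358] pca 47.1 251
scene [ 0.72855548 -0.14937325] pca 39.9 257
scene [ 0.7387209  -0.17145073] pca 9.9 253
[([252.04, 250.57], [239, 239, 24, 25, 232]), ([227.91, 250.12], [221, 243, 15, 13, 77]), ([210.33, 246.15], [206, 245, 12, 5, 27]), ([207.91, 257.38], [201, 252, 16, 12, 81]), ([196.0, 264.28], [193, 262, 7, 6, 29]), ([226.14, 270.78], [218, 265, 17, 13, 167]), ([255.1, 270.86], [246, 265, 21, 11, 81]), ([199.13, 275.57], [187, 267, 20, 16, 110]), ([204.17, 290.37], [195, 282, 18, 16, 86]), ([222.1, 285.03], [219, 283, 7, 6, 31]), ([228.91, 294.13], [225, 288, 8, 12, 45]), ([217.75, 294.7], [216, 291, 4, 8, 20]), ([248.33, 316.89], [232, 307, 26, 17, 206]), ([198.41, 316.05], [194, 314, 9, 5, 22]), ([208.76, 320.61], [199, 318, 17, 6, 33])]
```

Request:
{"method": "move_arm", "body": {
  "commands": [
    [1, -1.6, 0.36, 0, 0, 0, 0],
    [1, -3.21, 0.08, 0, 0, 0, 0],
    [1, -4.6, -0.8, 0, 0, 0, 0],
    [1, -5.54, -2.14, 0, 0, 0, 0],
    [1, -5.9, -3.74, 0, 0, 0, 0],
    [1, -5.62, -5.35, 0, 0, 0, 0],
    [1, -4.74, -6.74, 0, 0, 0, 0],
    [1, -3.4, -7.68, 0, 0, 0, 0]
  ]
}}

```text
clock: 12.0
tool_pos: [0.5163, -0.1375, 0.0896]
orientation: [179.9, 0.0, 0.1]
force: [6.1, -21.9, -7.2]
opening: 0.0246
```

Request:
{"method": "move_arm", "body": {
  "commands": [
    [1, 1.29, -0.34, 0, 0, 0, 0],
    [1, 2.62, -0.26, 0, 0, 0, 0],
    [1, 3.87, 0.24, 0, 0, 0, 0],
    [1, 3.87, 0.24, 0, 0, 0, 0],
    [1, 3.87, 0.24, 0, 0, 0, 0],
    [1, 3.87, 0.24, 0, 0, 0, 0],
    [1, 3.87, 0.24, 0, 0, 0, 0],
    [1, 3.87, 0.24, 0, 0, 0, 0]
  ]
}}

```text
clock: 13.0
tool_pos: [0.5534, -0.1405, 0.0895]
orientation: [179.9, 0.2, 0.0]
force: [-2.6, -8.8, 5.1]
opening: 0.0244
```

```bash
python3 - <<'E'
from h import *
o=sensors.get_obs();print(o["tool_pos"],o["force"],o["opening"],o["clock"]); d=o["tool_pos"][:2]-[.5322,-.1769]; print(np.hypot(*d),np.degrees(np.arctan2(d[1],d[0])))
T,S,m=meas()
for n,s,b in (("top",T,TB),("scene",S,SB)):
    mu,a,N=yang(s,b); print(n,mu,"pca",round(a,1),N,"dir",np.degrees(np.arctan2(mu[1]+.1789,mu[0]-.6926)))
for n,s,(x,y,w,hh) in (("top",T,(360,120,80,80)),("scene",S,(180,230,100,100))): cv2.imwrite(f"pics/{n}5.png",cv2.resize(s["frame"][y:y+hh,x:x+w,::-1],None,fx=6,fy=6,interpolation=cv2.INTER_CUBIC))
E
```

```text
[ 0.55344753 -0.1405332   0.08949598] [-2.59061794 -8.77640306  5.05053095] 0.024357598909925633 13.0
0.04211889847730953 59.70411886774189
top [ 0.73732801 -0.17965553] pca -0.8 181 dir -0.9677287915106101
scene [ 0.73654197 -0.17974855] pca -0.2 219 dir -1.1062884677245095
```

View pics/top5.png

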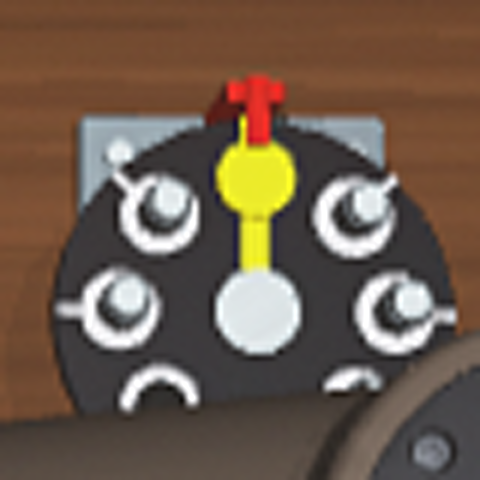

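View pics/scene5.png

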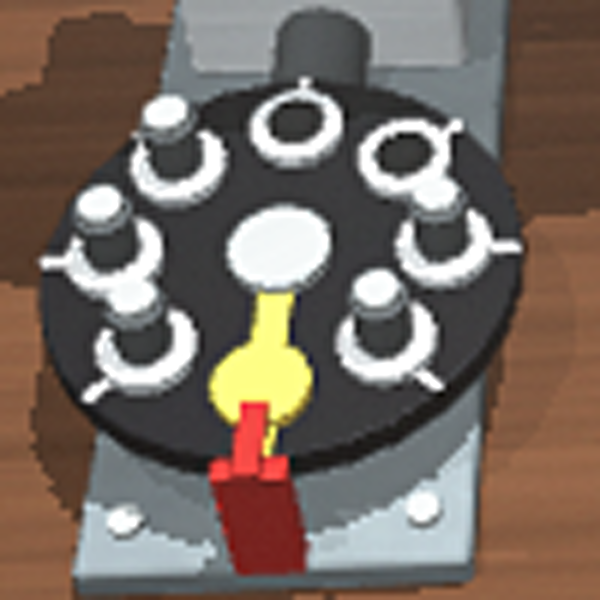

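```bash
python3 - <<'E'
from h import *
T=cams.snapshot("top");S=cams.snapshot("scene")
f=lambda x,y:(360+(x+.5)/6-.5,120+(y+.5)/6-.5); g=lambda x,y:(180+(x+.5)/6-.5,230+(y+.5)/6-.5)
H=-0.8
for nm,a,b in (("tip",(258,143),(255,403)),("bar",(256,92),(248,468)),("barL/R",(229,92),(273,466)),("barR/L",(284,92),(222,468)),("cap",(258,311),(280,248)),("nest",(256,178),(262,380))):
    X=tri(T,f(*a),S,g(*b)); d=X[:2]-[.6926,-.1789]; e=proj(T,X)-f(*a)
    print(nm,X.round(4),"ang",round(np.degrees(np.arctan2(d[1],d[0])),2),"r",round(np.hypot(*d),4),"res",e.round(2))
print(onz(T,*f(258,143),.072), -T["R"].T@T["t"])
E
```

```text
tip [ 0.7548 -0.1797  0.0611] ang -0.77 r 0.0622 res [-0.12  0.  ]
bar [ 0.7752 -0.1803  0.0578] ang -0.94 r 0.0827 res [-0.09  0.  ]
barL/R [ 0.7753 -0.1718  0.058 ] ang 4.9 r 0.083 res [ 0.66 -0.03]
barR/L [ 0.775  -0.1889  0.0584] ang -6.93 r 0.083 res [-0.84  0.03]
cap [ 0.6923 -0.1789  0.0557] ang 171.94 r 0.0004 res [-0.23  0.01]
nest [ 0.7427 -0.1796  0.056 ] ang -0.8 r 0.0501 res [-0.15  0.01]
[ 0.75188338 -0.1777573   0.072     ] [0.51912138 0.00242908 0.94920665]
```

Request:
{"method": "move_arm", "body": {
  "commands": [
    [2.6, 0, 0, 0, 0, 0, 0],
    [3.5, 0, 0, 0, 0, 0, 0],
    [5, 0, 0, 0, 0, 0, 0],
    [7, 0, 0, 0, 0, 0, 0],
    [8.7, 0, 0, 0, 0, 0, 0],
    [8.7, 0, 0, 0, 0, 0, 0],
    [8.7, 0, 0, 0, 0, 0, 0],
    [8.7, 0, 0, 0, 0, 0, 0]
  ]
}}

```text
clock: 14.2
tool_pos: [0.5541, -0.1403, 0.0896]
orientation: [-180.0, -0.0, 0.0]
force: [0.1, -0.3, 0.8]
opening: 0.0856
```

Request:
{"method": "move_arm", "body": {
  "commands": [
    [8.7, 0, 0, -1, 0, 0, 0],
    [8.7, 0, 0, -3, 0, 0, 0],
    [8.7, 0, 0, -5.5, 0, 0, 0],
    [8.7, 0, 0, -8, 0, 0, 0],
    [8.7, 0, 0, -10.5, 0, 0, 0],
    [8.7, 0, 0, -13, 0, 0, 0],
    [8.7, 0, 0, -15, 0, 0, 0],
    [8.7, 0, 0, -15, 0, 0, 0]
  ]
}}

```text
clock: 15.2
tool_pos: [0.5551, -0.1404, 0.242]
orientation: [180.0, -0.2, 0.0]
force: [0.1, -0.7, 0.2]
opening: 0.0871
```

Request:
{"method": "move_arm", "body": {
  "commands": [
    [8.7, -1, -2, 0, 0, 0, 0],
    [8.7, -2.5, -5, 0, 0, 0, 0],
    [8.7, -4, -9, 0, 0, 0, 0],
    [8.7, -6, -14, 0, 0, 0, 0],
    [8.7, -8, -20, 0, 0, 0, 0],
    [8.7, -9, -24, 0, 0, 0, 0],
    [8.7, -9.5, -26, 0, 0, 0, 0],
    [8.7, -9.5, -26, 0, 0, 0, 0]
  ]
}}

```text
clock: 16.2
tool_pos: [0.4585, 0.1207, 0.2392]
orientation: [180.0, 0.0, 0.1]
force: [-0.1, -0.3, 0.3]
opening: 0.0869
```

```bash
python3 - <<'E'
from h import *
o=sensors.get_obs();print(o["tool_pos"],o["force"],o["opening"],o["clock"])
T,S,m=meas(); print(m)
for n,s,b in (("top",T,TB),("scene",S,SB)):
    mu,a,N=yang(s,b); print(n,mu,"pca",round(a,1),N,"dir",np.degrees(np.arctan2(mu[1]+.1789,mu[0]-.6926)))
    print("blue",blobs(s["frame"],(105,150,80),(125,255,255),40)[0])
    cv2.imwrite(f"pics/{n}6.png",s["frame"][:,:,::-1])
E
```

```text
[0.45848631 0.12072744 0.23922703] [-0.0829372  -0.25442459  0.33737605] 0.08694621918346225 16.2
{'kt': ([392.0, 233.0], [388, 229, 9, 9, 69]), 'ks': ([246.98, 192.1], [243, 189, 10, 7, 50]), 'yt': ([401.98, 151.58], [396, 139, 13, 26, 176]), 'ys': ([223.44, 290.4], [215, 279, 17, 21, 209])}
top [ 0.7372539  -0.17957894] pca -0.3 180 dir -0.8710861889510906
blue [([206.26, 226.52], [201, 221, 11, 12, 105])]
scene [ 0.73638098 -0.1798056 ] pca -0.2 215 dir -1.1849876800764176
blue [([436.7, 189.7], [431, 186, 12, 8, 77])]
```

View pics/scene6.png

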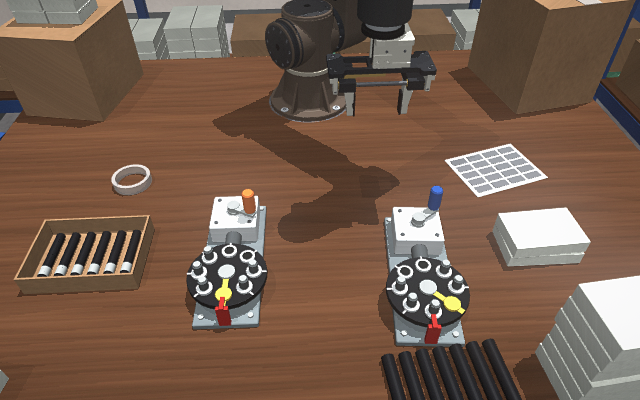

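View pics/top6.png

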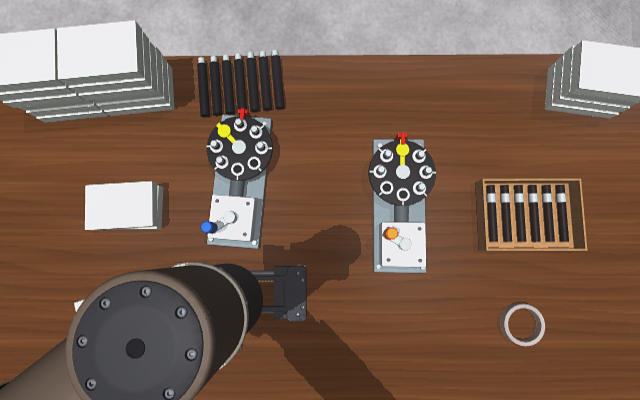

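The pictures show the yellow nest at the pointer (top view about (402,150), pointer about (402,137)). The blue knob is unmoved at (206,226.5), and the robot is clear of everything.

```bash
python3 -c "
from plant import job
print(job.close_job())"
```

```text
the job is handed in; nothing more can be done
None
```

I gripped the orange knob and wound it about 3.15 turns clockwise. The yellow nest is now at the red pointer. I then let go, lifted clear, moved the arm aside and handed the job in at about 16 s of the 64 s allowed.

**Alignment:** Before letting go, two-view triangulation put the nest at −0.8° and the pointer at −0.8° to −0.9° about the plate axis. After letting go, the nest read −0.9° in the top view and −1.2° in the scene view. The stripe's own axis read −0.3° and −0.2°, because the pointer hides part of it. All of these agree to within about 1°.

**Blue indexer:** Its knob stayed within 0.1 pixel of where it started in both views.

**Forces:** The highest wrist force reported at the end of a move was about 24 N, while winding. At the final check it was near zero, with the robot touching nothing.

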